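# Lay out the painting board

## Task

Get the round board ready for painting: stand the owl upright in the middle of the wooden stand, put the red jar in the centre of the coaster that lies between the stand and the blue cup, and the green jar in the centre of the coaster that lies between the stand and the brush pot, with the gold tin laid flat and centred on top of the green jar's lid. The remaining coaster is not needed; leave the blue cup and the brush pot standing where they are.

Things in the scene. Friction and masses are not known exactly. Their poses are not given: they have to be found in the camera images.
- owl: Small painted owl figure: blue with brass-coloured ears and wings, white breast facing its -x side, on a round dark wooden foot. 54 mm across at the foot, 52 mm (round) from 22 to 72 mm up, head narrower above; 110 mm tall, so grip it high on the round body (about 60 mm up) to keep the palm clear of the head. Origin: centre of its underside; z up. Stands on the table at the start. 130 to 250 g.
- red_jar: Paint jar with a red lid and red body with a paper band, 57 mm across, 68 mm tall, its flat lid 57 mm across being the widest and topmost part. Origin: centre of its underside; z is up its axis. 150 to 310 g. Stands on the table at the start.
- green_jar: Paint jar with a green lid and green body with a paper band, 57 mm across, 68 mm tall, its flat lid 57 mm across being the widest and topmost part. Origin: centre of its underside; z is up its axis. 150 to 310 g. Stands on the table at the start. (A yellow jar of the same shape also stands about; it is not needed.)
- gold_tin: Flat round brass-coloured tin with a copper line round it, 44 mm across, 24 mm tall, 60 g. Origin: centre of its underside; z up. Lies flat on the table at the start.
- stand: Round wooden modelling stand, fixed: disc 100 mm across on a smaller dark foot, 30 mm tall, on a 6 mm round plywood board, so its flat top is 36 mm above the table. Origin: centre of its underside (6 mm above the table). Stand, tumbler and brush pot form a triangle with about 242 mm sides on the board; which is at which corner and how the board is turned changes.
- tumbler: Empty open blue plastic cup, 72 mm across the rim, 100 mm tall, loose, standing on the plywood board. Origin: centre of its underside (6 mm above the table).
- brushpot: Terracotta-coloured pot 68 mm across and 75 mm tall with five paint brushes standing in it, their tops up to 160 mm above its underside and within 35 mm of its axis; pot and brushes are one loose body standing on the plywood board. Origin: centre of its underside (6 mm above the table).
- coaster_cork: Brown cork round coaster, 80 mm across, 4 mm thick, fixed on the plywood board midway between two of stand, tumbler and brush pot (about 121 mm from each of these two, 210 mm from the third); which two changes. Its flat top is 10 mm above the table. Origin: centre of its underside (6 mm above the table); z up.
- coaster_white: White round coaster, 80 mm across, 4 mm thick, fixed on the plywood board midway between two of stand, tumbler and brush pot (about 121 mm from each of these two, 210 mm from the third); which two changes. Its flat top is 10 mm above the table. Origin: centre of its underside (6 mm above the table); z up.
- coaster_black: Black round coaster, 80 mm across, 4 mm thick, fixed on the plywood board midway between two of stand, tumbler and brush pot (about 121 mm from each of these two, 210 mm from the third); which two changes. Its flat top is 10 mm above the table. Origin: centre of its underside (6 mm above the table); z up.
Mind the look-alikes: they are no part of the job. What is shaped like the green_jar but purple is not meant.

How it is judged:
At the end, for the whole second after the job is handed in: Owl upright within 13 mm of the stand's centre; red jar within 12 mm of the centre of the stand-cup coaster, green jar likewise on the stand-brush pot coaster; gold tin on the green lid within 10 mm of centre; all resting there (heights within 4 mm), tilt under 0.1 rad, still (horizontal distance between owl and stand below 0.013 m and height (world z) of owl between 0.032 and 0.04 m and ((horizontal distance between coaster_cork and stand below 0.17 m and horizontal distance between coaster_cork and tumbler below 0.17 m and horizontal distance between red_jar and coaster_cork below 0.012 m) or (horizontal distance between coaster_white and stand below 0.17 m and horizontal distance between coaster_white and tumbler below 0.17 m and horizontal distance between red_jar and coaster_white below 0.012 m) or (horizontal distance between coaster_black and stand below 0.17 m and horizontal distance between coaster_black and tumbler below 0.17 m and horizontal distance between red_jar and coaster_black below 0.012 m)) and height (world z) of red_jar between 0.006 and 0.014 m and ((horizontal distance between coaster_cork and stand below 0.17 m and horizontal distance between coaster_cork and brushpot below 0.17 m and horizontal distance between green_jar and coaster_cork below 0.012 m) or (horizontal distance between coaster_white and stand below 0.17 m and horizontal distance between coaster_white and brushpot below 0.17 m and horizontal distance between green_jar and coaster_white below 0.012 m) or (horizontal distance between coaster_black and stand below 0.17 m and horizontal distance between coaster_black and brushpot below 0.17 m and horizontal distance between green_jar and coaster_black below 0.012 m)) and height (world z) of green_jar between 0.006 and 0.014 m and horizontal distance between gold_tin and green_jar below 0.01 m and height (world z) of gold_tin between 0.074 and 0.082 m and angle between each of owl, red_jar, green_jar, gold_tin's own z axis and vertical below 0.1 rad and linear speed of each of owl, red_jar, green_jar, gold_tin below 0.02 m/s); the robot touches nothing.
It fails at once if the blue cup is shifted by more than 20 mm or tipped (distance of tumbler from where it was at the start of the episode above 0.02 m or angle between tumbler's own z axis and vertical above 0.25 rad).
It fails at once if the brush pot is shifted by more than 20 mm or tipped (distance of brushpot from where it was at the start of the episode above 0.02 m or angle between brushpot's own z axis and vertical above 0.25 rad).
It also fails if it takes over 115 s, if anything falls off the work surface, if the arm or the gripper's body presses on something with over 40 N, if the wrist force passes 120 N, or if a joint passes its speed limit or range.

## Robot

A 6-joint arm with a two-finger parallel gripper is mounted at the origin on the work surface. World frame = base frame: x ahead of the robot, y to its left, z up, the work surface at z = 0. Lengths are in m, angles in rad, forces in N, time in s.
With the tool pointing down it reaches from about 0.3 to 0.775 m from the base axis. Payload 14.6 kg.
Tool frame: the origin (TCP) lies at the very end of the fingers, on their centre line; the grasp point (between the pads) lies 19 mm behind it; z points along the fingers, y is the line along which they close (so a half turn about z gives the same grasp; the last joint's range is limited). The gripper opens to 94 mm and grips with 3 to 60 N. Pads are 16 mm wide; open, the fingers measure 119 mm over their backs; the gripper's body (75 mm by 177 mm) begins 78 mm behind the grasp point.
Start: joints at [1.113, 0.3, 1.521, -0, 1.321, -0.067], TCP at [0.21, 0.509, 0.205] pointing down, gripper open.
Joint ranges: [-3.03, 3.03], [-0.79, 2.21], [0.23, 2.52], [-1.04, 4.18], [0, 3.07], [-2.55, 2.55]. Speed limits (rad/s): [2.22, 2.22, 2.57, 3.14, 3.14, 3.14].

## Interface

Orientations are given as a unit quaternion [w, x, y, z].
In Python, from station import robot gives the robot as it stands.
- The arm moves only by the tool move_arm, never from a script. Its argument "plan" is a list that holds one entry, the list of rows, each a list of 4 numbers: the shift along the world's x, y, z in cm, then the turn about the world's z in rad. A call has 1 to 8 rows; each row is the pose to reach, as a shift and turn from the pose commanded when the call began; what a row does not reach only later rows make up. A row lasts 1/12 s, in which the tool goes at most 41.7 mm and 7.16 degrees, less where a joint would pass 70% of its speed; a pose out of reach is approached as far as the arm can. A call with a gripper value outside its range is refused whole. "grip" is the opening, from 0 (shut) to 1 (fully open), set as the call begins (left out, the last holds). The fingers move at their own pace and stop on an object; the grip force is fixed at half the most. Time passes only in rows, so rows that repeat a pose let the fingers close. It gives the time, the measured TCP pose, the force, the opening and the grip force at its end, in the units of the state.
- robot.sense(): the state, without advancing time (a new reading comes with each control period).
- robot.camera(name): name is "side" or "top"; returns a dict with "frame" (400x640x3 uint8, blue, green, red), "camera_matrix" (3x3 intrinsics, pixels), "origin" and "rotation" of the camera in the world. Camera axes: x right, y up, looking along -z (the intrinsics and any distortion apply to the point x, -y, -z); pixel columns grow to the right and rows downward; lengths in m; the calibration is good to about 2 mm. A picture is of the moment at which its call begins. There is no depth.
- robot.job_done(): hands the job in; it is judged then, once.
Trained networks look in a picture, given as the dict that the camera call returned (one of the last four; its "shot" number tells which), for a name from the list of things; names that differ only in an ending like _2 or _b are one class to them, and where a whole thing is asked for, a point or a joint stands for the part that bears it (a point fixed in the world has none). Each returns a list of dicts, best first, with "p" (0 to 1); they miss things now and then, are a little off and sometimes report something else, mostly with a low value. They report only what shows in the picture. A call takes as long as a camera call. They do not tell look-alikes from the thing itself.
- robot.boxes_of(picture, label): "rect" ([left, top, right, bottom] in pixels, round what is visible of it).
The state is a dict: "t": time; "qpos": joint angles; "joint_vel": joint speeds; "joint_torque": joint torques, N m; "position": TCP position; "tcp_rot": TCP orientation; "contact_force": force on the tool from outside, world axes, zero at the start; "torque": the same for the moment, N m; "grip_width": finger opening in m; "grasp_force": force on a finger pad.
Only numpy, scipy, OpenCV 4.12 (cv2) and the standard library are available. Lean on these libraries where they do the work, as an engineer would, in place of code of your own. Each camera call takes 0.05 s, during which the arm holds its last target. There are 200 camera calls.

## Working session

There is one attempt and no reset: what is moved stays moved. The work goes in short steps, Python scripts to look and compute and a tool call to move; the robot and the scene stay as the last step left them, time stands still between calls to the robot, and variables do not carry over. Pictures are saved under pics/ and viewed, at most 14 in all, crops included, and the job is handed in when it is done.

Besides the shell and the picture viewer there is one more tool, called after ">>>" as name(argument=value, ...), one argument or row to a line, values as JSON. move_arm: Moves the arm, as the interface text tells. Its arguments: {"type":"object","properties":{"plan":{"type":"array","items":{"type":"array","items":{"type":"array","items":{"type":"number"}}}},"grip":{"type":"number"}},"required":["plan"]}

```bash
mkdir -p pics; ls; cat > h.py <<'E'
import cv2, numpy as np
from station import robot
def ray(c,u,v):
    K=np.array(c["camera_matrix"]);d=np.linalg.inv(K)@[u,v,1]
    return np.array(c["origin"]),np.array(c["rotation"])@np.array([d[0],-d[1],-d[2]])
def at(c,u,v,z):
    o,d=ray(c,u,v);return o+d*(z-o[2])/d[2]
def proj(c,p):
    q=np.array(c["rotation"]).T@(np.array(p)-np.array(c["origin"]));k=np.array(c["camera_matrix"])@[q[0],-q[1],-q[2]]
    return k[:2]/k[2]
E
python3 - <<'E'
from h import *
for n in("top","side"):
    c=robot.camera(n);cv2.imwrite(f"pics/{n}0.png",c["frame"]);print(n,[k for k in c],c["origin"],np.round(c["rotation"],2).tolist(),c["camera_matrix"])
    for l in "owl red_jar green_jar gold_tin stand tumbler brushpot coaster_cork coaster_white coaster_black".split():
        print(l,[(np.round(b["rect"]).tolist(),round(b["p"],2)) for b in robot.boxes_of(c,l)[:4]])
E
```

```text
pics
top ['frame', 'camera_matrix', 'origin', 'rotation', 'shot'] [0.50797973 0.0264531  1.02660357] [0.71, 0.03, -0.01, -0.7] [[374.33672361   0.         318.34533258]
 [  0.         374.33672361 199.84905795]
 [  0.           0.           1.        ]]
owl [([191.0, 180.0, 223.0, 198.0], 0.78)]
red_jar [([249.0, 165.0, 275.0, 190.0], 0.65)]
green_jar [([167.0, 147.0, 195.0, 172.0], 0.85), ([245.0, 235.0, 272.0, 256.0], 0.83)]
gold_tin [([202.0, 232.0, 223.0, 250.0], 0.71)]
stand [([328.0, 137.0, 362.0, 171.0], 0.69)]
tumbler [([416.0, 173.0, 450.0, 205.0], 0.6)]
brushpot [([345.0, 233.0, 372.0, 260.0], 0.58)]
coaster_cork [([378.0, 201.0, 405.0, 231.0], 0.78)]
coaster_white [([335.0, 185.0, 364.0, 215.0], 0.95)]
coaster_black [([372.0, 156.0, 401.0, 187.0], 0.75)]
side ['frame', 'camera_matrix', 'origin', 'rotation', 'shot'] [0.51701317 0.71334566 0.85130636] [-0.05, -0.01, 0.34, 0.94] [[364.90473205   0.         314.18443257]
 [  0.         364.90473205 200.90185927]
 [  0.           0.           1.        ]]
owl [([283.0, 286.0, 311.0, 321.0], 0.61)]
red_jar [([286.0, 236.0, 306.0, 266.0], 0.63)]
green_jar [([349.0, 240.0, 377.0, 277.0], 0.87), ([241.0, 316.0, 271.0, 353.0], 0.71)]
gold_tin [([350.0, 300.0, 366.0, 324.0], 0.86)]
stand [([354.0, 150.0, 382.0, 199.0], 0.65), ([266.0, 172.0, 304.0, 204.0], 0.64)]
tumbler [([314.0, 118.0, 332.0, 153.0], 0.65)]
brushpot [([326.0, 161.0, 355.0, 177.0], 0.34)]
coaster_cork [([328.0, 159.0, 354.0, 177.0], 0.74)]
coaster_white [([310.0, 183.0, 333.0, 204.0], 0.64), ([352.0, 150.0, 380.0, 199.0], 0.44)]
coaster_black [([294.0, 163.0, 315.0, 177.0], 0.75)]
```

```bash
python3 - <<'E'
import cv2
for n in("top","side"):
    f=cv2.imread(f"pics/{n}0.png"); f=f[100:300,140:480] if n=="top" else f[80:380,200:420]
    cv2.imwrite(f"pics/{n}0c.png",cv2.resize(f,None,fx=2.3 if n=="top" else 2,fy=2.3 if n=="top" else 2,interpolation=cv2.INTER_CUBIC))
E
cat > h.py <<'E'
import cv2, numpy as np
from scipy.spatial.transform import Rotation as Ro
from station import robot
def R(c): q=c["rotation"];return Ro.from_quat([q[1],q[2],q[3],q[0]]).as_matrix()
def at(c,u,v,z):
    d=np.linalg.inv(np.array(c["camera_matrix"]))@[u,v,1];d=R(c)@[d[0],-d[1],-d[2]];o=np.array(c["origin"])
    return o+d*(z-o[2])/d[2]
def proj(c,p):
    q=R(c).T@(np.array(p)-np.array(c["origin"]));k=np.array(c["camera_matrix"])@[q[0],-q[1],-q[2]]
    return k[:2]/k[2]
def outline(c,x,y,prof):
    # predicted box of a body of revolution: prof = [(z,r),...]
    a=np.linspace(0,6.28,40)
    p=np.array([proj(c,[x+r*np.cos(t),y+r*np.sin(t),z]) for z,r in prof for t in a])
    return np.r_[p.min(0),p.max(0)]
P=dict(owl=[(0,.027),(.022,.026),(.072,.026),(.11,.012)],jar=[(0,.0285),(.068,.0285)],gold_tin=[(0,.022),(.024,.022)],
 stand=[(.036,.05)],tumbler=[(.106,.036),(.006,.03)],brushpot=[(.081,.034),(.006,.03)],coaster=[(.01,.04)])
def fit(cr,name,x0):
    # cr: list of (camera, rect); least squares over x,y
    from scipy.optimize import least_squares
    f=lambda x:np.concatenate([outline(c,*x,P[name])-r for c,r in cr])
    s=least_squares(f,x0,loss="soft_l1",diff_step=1e-4);return s.x,f(s.x)
E
python3 - <<'E'
from h import *
c=robot.camera("top");d=robot.camera("side")
T=dict(owl=[191,180,223,198],red=[249,165,275,190],green1=[167,147,195,172],green2=[245,235,272,256],gold_tin=[202,232,223,250],stand=[328,137,362,171],tumbler=[416,173,450,205],brushpot=[345,233,372,260],cork=[378,201,405,231],white=[335,185,364,215],black=[372,156,401,187])
S=dict(owl=[283,286,311,321],red=[286,236,306,266],green1=[241,316,271,353],green2=[349,240,377,277],gold_tin=[350,300,366,324],stand=[266,172,304,204],tumbler=[314,118,332,153],cork=[328,159,354,177],white=[310,183,333,204],black=[294,163,315,177])
for n in T:
    m={"red":"jar","green1":"jar","green2":"jar","cork":"coaster","white":"coaster","black":"coaster"}.get(n,n)
    g=at(c,(T[n][0]+T[n][2])/2,(T[n][1]+T[n][3])/2,.03)[:2]
    for lab,cr in(("T",[(c,T[n])]),("S",[(d,S[n])] if n in S else []),):
        if cr: x,r=fit(cr,m,g);print(n,lab,np.round(x,4),np.round(r,1))
E
```

```text
owl T [0.577  0.3508] [ 1.6 -1.6 -2.1  2.2]
owl S [0.5838 0.3483] [ 1.9 -0.7 -3.   0.8]
red T [0.6103 0.2032] [ 0.1  0.5 -0.2 -0.6]
red S [0.6058 0.2   ] [-1.1 -1.4  1.2  1.1]
green1 T [0.6561 0.4228] [-1.3  0.1  1.5 -0.1]
green1 S [0.6631 0.4282] [ 0.6  0.2 -0.6 -0.2]
green2 T [0.4317 0.2085] [ 0.4 -1.4 -0.4  1.1]
green2 S [0.4312 0.2039] [ 1.6  2.6 -1.3 -1.6]
gold_tin T [0.4388 0.3394] [ 1.1  0.6 -1.1 -0.6]
gold_tin S [0.4373 0.3388] [-1.8  1.2  1.6 -1.1]
stand T [ 0.6769 -0.0162] [-1.8 -1.7  1.8  1.6]
stand S [ 0.6694 -0.0079] [ 2.3  5.9 -2.4 -1.4]
tumbler T [ 0.5811 -0.2373] [-1.5  1.3  1.1 -1.3]
tumbler S [ 0.5796 -0.2459] [-2.  -0.5  2.1  0.4]
brushpot T [ 0.4359 -0.051 ] [-0.1 -0.1  0.1  0.1]
cork T [ 0.514  -0.1448] [-1.4  0.2  1.4 -0.2]
cork S [ 0.5079 -0.15  ] [ 0.8  0.5 -0.8 -0.4]
white T [ 0.5556 -0.0311] [-0.3  0.3  0.3 -0.3]
white S [ 0.5606 -0.0311] [-1.5  0.8  1.5 -0.8]
black T [ 0.6346 -0.1305] [-0.3  0.9  0.3 -0.9]
black S [ 0.6256 -0.1278] [-1.8 -2.1  1.8  1.2]
```

View pics/top0c.png

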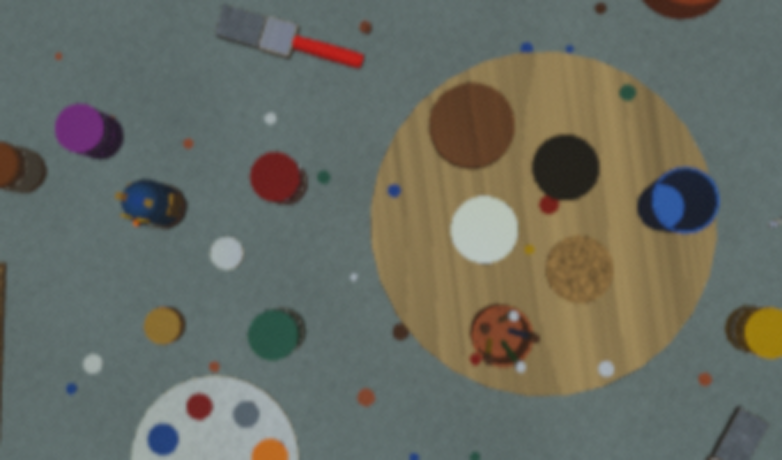

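View pics/side0c.png

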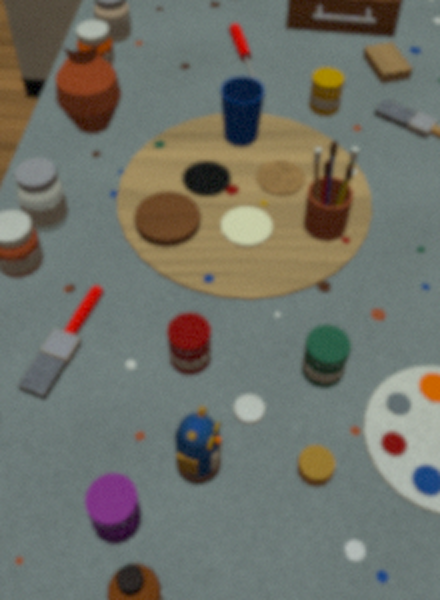

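```bash
python3 - <<'E'
from h import *
A=dict(red=(.608,.202,.068,.0285),green=(.4315,.2065,.068,.0285),tin=(.438,.339,.024,.022),stand=(.675,-.014,.036,.05),white=(.557,-.031,.01,.04),black=(.632,-.130,.01,.04),cork=(.512,-.147,.01,.04),tumbler=(.580,-.24,.106,.036),owl=(.579,.3495,.06,.026))
for cn in("top","side"):
    fr=[robot.camera(cn) for _ in range(3)];c=fr[0]
    f=cv2.resize(np.mean([k["frame"] for k in fr],0).astype(np.float32)/255,None,fx=4,fy=4,interpolation=cv2.INTER_CUBIC).clip(0,1)
    lab=cv2.cvtColor(f,cv2.COLOR_BGR2LAB)
    for n,(x,y,z,r) in A.items():
        u=proj(c,[x,y,z])*4+1.5;yy,xx=np.mgrid[:1600,:2560];pr=np.hypot(*(proj(c,[x+r,y,z])-proj(c,[x,y,z])))*4
        dd=np.hypot(xx-u[0],yy-u[1])
        col=np.median(lab[dd<.4*pr],0); bg=np.median(lab[(dd>1.5*pr)&(dd<1.8*pr)],0)
        m=((np.linalg.norm(lab-col,axis=2)<.5*np.linalg.norm(bg-col))&(dd<1.5*pr)).astype(np.uint8)
        k,lb,st,ce=cv2.connectedComponentsWithStats(m);i=1+np.argmax(st[1:,4])
        cn_,_=cv2.findContours((lb==i).astype(np.uint8),cv2.RETR_EXTERNAL,cv2.CHAIN_APPROX_NONE)
        e=cv2.fitEllipse(max(cn_,key=len));uv=(np.array(e[0])-1.5)/4
        cen=(ce[i]-1.5)/4
        print(cn,n,np.round(at(c,*uv,z)[:2],4),np.round(at(c,*cen,z)[:2],4),"axes",np.round(np.array(e[1])/2/pr,2))
E
```

```text
top red [0.6099 0.2052] [0.6099 0.2052] axes [0.96 1.01]
top green [0.4336 0.2039] [0.4336 0.2039] axes [0.96 0.99]
top tin [0.4387 0.3424] [0.4387 0.3424] axes [0.95 0.97]
top stand [ 0.6758 -0.0154] [ 0.6758 -0.0154] axes [0.99 1.01]
top white [ 0.5572 -0.0328] [ 0.5572 -0.0328] axes [0.99 1.  ]
top black [ 0.632  -0.1279] [ 0.632  -0.1279] axes [0.97 0.99]
top cork [ 0.5123 -0.1447] [ 0.5127 -0.1448] axes [0.98 1.  ]
top tumbler [ 0.5856 -0.2349] [ 0.5866 -0.2388] axes [0.96 1.22]
top owl [0.5847 0.3582] [0.5856 0.3564] axes [0.79 0.93]
side red [0.6087 0.2091] [0.6088 0.2087] axes [0.91 0.99]
side green [0.4328 0.2029] [0.4328 0.2029] axes [0.81 0.97]
side tin [0.4382 0.3417] [0.4382 0.3417] axes [0.91 0.98]
side stand [ 0.6749 -0.0097] [ 0.6753 -0.013 ] axes [0.82 1.  ]
side white [ 0.5568 -0.036 ] [ 0.5568 -0.036 ] axes [0.73 0.99]
side black [ 0.6311 -0.1293] [ 0.6311 -0.1293] axes [0.67 0.94]
side cork [ 0.5118 -0.1459] [ 0.5118 -0.146 ] axes [0.67 0.98]
side tumbler [ 0.584  -0.2167] [ 0.5841 -0.2167] axes [0.95 1.12]
side owl [0.5811 0.3479] [0.5807 0.3488] axes [0.83 1.33]
```

```bash
cat > st.py <<'E'
from h import *
s=robot.sense();q=s["tcp_rot"];M=Ro.from_quat([q[1],q[2],q[3],q[0]]).as_matrix()
print(s["t"],np.round(s["position"],4),"yaxis",np.round(M[:,1],3),"ang",round(np.arctan2(M[1,1],M[0,1]),3),"zax",np.round(M[:,2],3),np.round(s["qpos"],2),s["grip_width"])
E
python3 st.py
```

```text
1.5 [0.2095 0.5085 0.2054] yaxis [ 0.381  0.925 -0.   ] ang 1.18 zax [ 0. -0. -1.] [ 1.11  0.3   1.52 -0.    1.32 -0.07] 0.0937800392657131
```

>>> move_arm(
  plan=[
    [[3.4,-4.6,-1,0.1],[6.8,-9.2,-2,0.2],[9.5,-13,-3,0.3],[12.5,-17,-4,0.4],[15.5,-21,-5,0.53],[18,-24.5,-6,0.53],[20.4,-27.5,-7,0.53],[22.4,-30.5,-8,0.53]],
  ],
  grip=1,
)

```text
t: 2.17
position: [0.4011, 0.2481, 0.1396]
tcp_rot: [0.0, -0.07, 0.998, 0.0]
contact_force: [1.3, 0.2, -0.1]
grip_width: 0.0941
grasp_force: 0.0
```

```bash
python3 st.py
```

```text
2.1667 [0.4011 0.2481 0.1396] yaxis [-0.139  0.99   0.   ] ang 1.71 zax [ 0.001  0.    -1.   ] [ 0.48  0.2   1.81 -0.    1.13 -1.23] 0.09414690596627917
```

>>> move_arm(
  plan=[
    [[0,0,0,0],[0,0,0,0],[0,0,0,0]],
  ],
)

```text
t: 2.42
position: [0.4001, 0.2501, 0.1398]
tcp_rot: [0.0, -0.069, 0.998, 0.0]
contact_force: [0.3, -0.1, -0.4]
grip_width: 0.094
grasp_force: 0.0
```

>>> move_arm(
  plan=[
    [[1.7,-2.4,0,0],[3.3,-4.65,-1,0],[3.3,-4.65,-3.5,0],[3.3,-4.65,-6,0],[3.3,-4.65,-8.5,0],[3.3,-4.65,-10.4,0],[3.3,-4.65,-10.4,0]],
  ],
)

```text
t: 3.0
position: [0.431, 0.204, 0.0329]
tcp_rot: [-0.002, -0.071, 0.998, -0.001]
contact_force: [-0.4, 0.0, 0.1]
grip_width: 0.0938
grasp_force: 0.0
```

>>> move_arm(
  plan=[
    [[0,0,0,0],[0,0,0,0],[0,0,0,0],[0,0,0,0],[0,0,0,0],[0,0,0,0]],
  ],
  grip=0,
)

```text
t: 3.5
position: [0.4333, 0.2034, 0.0361]
tcp_rot: [0.0, -0.07, 0.998, 0.0]
contact_force: [0.9, -0.9, 0.6]
grip_width: 0.0575
grasp_force: 0.3
```

>>> move_arm(
  plan=[
    [[0,0,0,0],[0,0,0,0],[0,0,1,0],[0,0,3,0],[0,0,5.5,0],[0,0,8,0],[0,0,9,0],[0,0,9,0]],
  ],
)

```text
t: 4.17
position: [0.434, 0.2036, 0.1277]
tcp_rot: [0.002, -0.07, 0.998, 0.001]
contact_force: [-0.4, -0.2, -1.9]
grip_width: 0.0562
grasp_force: 30.0
```

>>> move_arm(
  plan=[
    [[0.6,-1.2,0,0],[2,-3.8,0,0],[3.7,-7,0,0],[5.4,-10.3,0,0],[7.1,-13.6,0,0],[8.8,-16.9,0,0],[10.5,-20.1,0,0],[11.5,-22,0,0]],
  ],
)

```text
t: 4.83
position: [0.5485, -0.0198, 0.1237]
tcp_rot: [-0.001, -0.069, 0.998, -0.0]
contact_force: [0.7, 0.0, -1.5]
grip_width: 0.0567
grasp_force: 30.0
```

>>> move_arm(
  plan=[
    [[0,0,0,0],[0,0,0,0],[0,0,0,0]],
  ],
)

```text
t: 5.08
position: [0.5474, -0.0162, 0.1243]
tcp_rot: [-0.001, -0.07, 0.998, 0.0]
contact_force: [-0.5, -0.4, -2.5]
grip_width: 0.0561
grasp_force: 30.0
```

>>> move_arm(
  plan=[
    [[0.5,-0.9,0,0],[0.95,-1.8,0,0],[0.95,-1.8,-1.5,0],[0.95,-1.8,-3.5,0],[0.95,-1.8,-5.5,0],[0.95,-1.8,-7,0],[0.95,-1.8,-7.5,0],[0.95,-1.8,-7.5,0]],
  ],
)

```text
t: 5.75
position: [0.5572, -0.0348, 0.0496]
tcp_rot: [-0.001, -0.07, 0.998, 0.0]
contact_force: [-0.3, -0.1, -2.0]
grip_width: 0.0563
grasp_force: 30.0
```

>>> move_arm(
  plan=[
    [[0,0,-0.2,0],[0,0,-0.3,0],[0,0,-0.3,0]],
  ],
)

```text
t: 6.0
position: [0.5581, -0.0348, 0.0483]
tcp_rot: [0.001, -0.07, 0.998, -0.0]
contact_force: [0.6, -0.9, -2.2]
grip_width: 0.0565
grasp_force: 30.0
```

>>> move_arm(
  plan=[
    [[0,0,-0.1,0],[0,0,-0.2,0],[0,0,-0.2,0]],
  ],
)

```text
t: 6.25
position: [0.558, -0.0348, 0.0461]
tcp_rot: [0.0, -0.07, 0.998, -0.0]
contact_force: [-0.5, -0.9, 1.6]
grip_width: 0.0563
grasp_force: 30.0
```

>>> move_arm(
  plan=[
    [[0,0,0,0],[0,0,0,0],[0,0,0,0],[0,0,0,0],[0,0,2,0],[0,0,5,0],[0,0,8,0],[0,0,9,0]],
  ],
  grip=1,
)

```text
t: 6.92
position: [0.559, -0.0349, 0.1398]
tcp_rot: [0.003, -0.07, 0.998, -0.001]
contact_force: [1.0, 0.4, 1.2]
grip_width: 0.0941
grasp_force: 0.0
```

>>> move_arm(
  plan=[
    [[-1.2,3.8,0,0],[-2.4,7.7,0,0],[-3.6,11.5,0,0],[-4.7,15.4,0,0],[-5.9,19.2,0,0],[-7.1,23,0,0],[-8.3,26.5,0,0],[-9.5,30.5,0,0]],
  ],
)

```text
t: 7.58
position: [0.4617, 0.2715, 0.1354]
tcp_rot: [-0.0, -0.069, 0.998, -0.0]
contact_force: [2.1, 0.3, 0.7]
grip_width: 0.0941
grasp_force: 0.0
```

>>> move_arm(
  plan=[
    [[0,0,0,0],[0,0,0,0]],
  ],
)

```text
t: 7.75
position: [0.4618, 0.2717, 0.1352]
tcp_rot: [-0.0, -0.071, 0.997, -0.0]
contact_force: [-0.1, -0.6, -0.5]
grip_width: 0.094
grasp_force: 0.0
```

```bash
cat > look.py <<'E'
from h import *
import sys
# usage: look.py name x y z r [...]
def seg(cn,x,y,z,r,k=.5):
    fr=[robot.camera(cn) for _ in range(2)];c=fr[0]
    f=cv2.resize(np.mean([k["frame"] for k in fr],0).astype(np.float32)/255,None,fx=4,fy=4,interpolation=cv2.INTER_CUBIC).clip(0,1)
    lab=cv2.cvtColor(f,cv2.COLOR_BGR2LAB)
    u=proj(c,[x,y,z])*4+1.5;yy,xx=np.mgrid[:1600,:2560];pr=np.hypot(*(proj(c,[x+r,y,z])-proj(c,[x,y,z])))*4
    dd=np.hypot(xx-u[0],yy-u[1])
    col=np.median(lab[dd<.4*pr],0); bg=np.median(lab[(dd>1.3*pr)&(dd<1.6*pr)],0)
    m=((np.linalg.norm(lab-col,axis=2)<k*np.linalg.norm(bg-col))&(dd<1.5*pr)).astype(np.uint8)
    _,lb,st,ce=cv2.connectedComponentsWithStats(m);i=1+np.argmax(st[1:,4])
    cs,_=cv2.findContours((lb==i).astype(np.uint8),cv2.RETR_EXTERNAL,cv2.CHAIN_APPROX_NONE)
    e=cv2.fitEllipse(max(cs,key=len))
    print(cn,np.round(at(c,*((np.array(e[0])-1.5)/4),z)[:2],4),np.round(np.array(e[1])/2/pr,2))
    return c
for cn in("top","side"):c=seg(cn,*map(float,sys.argv[2:6]));cv2.imwrite(f"pics/{sys.argv[1]}_{cn}.png",c["frame"])
E
python3 look.py green .557 -.034 .078 .0285; python3 st.py
```

```text
top [ 0.5571 -0.0329] [0.93 0.97]
side [ 0.5566 -0.0338] [0.71 0.95]
7.95 [0.4631 0.2691 0.1355] yaxis [-0.137  0.991 -0.   ] ang 1.708 zax [-0. -0. -1.] [ 0.46  0.34  1.64 -0.    1.16 -1.25] 0.0939470892187085
```

>>> move_arm(
  plan=[
    [[-1.2,3.6,-1,0],[-2.4,7.2,-3.5,0],[-2.4,7.2,-6.5,0],[-2.4,7.2,-9,0],[-2.4,7.2,-11,0],[-2.4,7.2,-12.5,0],[-2.4,7.2,-12.9,0],[-2.4,7.2,-12.9,0]],
  ],
)

```text
t: 8.62
position: [0.4388, 0.3411, 0.0058]
tcp_rot: [-0.001, -0.069, 0.998, -0.0]
contact_force: [-0.1, -0.1, -0.3]
grip_width: 0.0939
grasp_force: 0.0
```

>>> move_arm(
  plan=[
    [[0,0,0,0]],
  ],
)

```text
t: 8.7
position: [0.4394, 0.3419, 0.0074]
tcp_rot: [0.0, -0.069, 0.998, 0.0]
contact_force: [-0.3, 0.1, 0.9]
grip_width: 0.0939
grasp_force: 0.0
```

>>> move_arm(
  plan=[
    [[0,0,-0.2,0],[0,0,-0.2,0],[0,0,-0.2,0]],
  ],
)

```text
t: 8.95
position: [0.439, 0.3423, 0.0053]
tcp_rot: [0.0, -0.069, 0.998, 0.0]
contact_force: [0.1, -1.3, 0.6]
grip_width: 0.0936
grasp_force: 0.0
```

>>> move_arm(
  plan=[
    [[0,0,0,0],[0,0,0,0],[0,0,0,0],[0,0,0,0],[0,0,0,0],[0,0,0,0],[0,0,0,0],[0,0,0,0]],
  ],
  grip=0,
)

```text
t: 9.62
position: [0.4387, 0.3422, 0.0046]
tcp_rot: [-0.0, -0.07, 0.998, -0.0]
contact_force: [-0.3, -0.5, 0.5]
grip_width: 0.0439
grasp_force: 0.2
```

>>> move_arm(
  plan=[
    [[0,0,1,0],[0,0,3,0],[0,0,6,0],[0,0,9,0],[0,0,12,0],[0,0,13,0],[0,0,13,0]],
  ],
)

```text
t: 10.2
position: [0.4396, 0.3428, 0.1376]
tcp_rot: [0.002, -0.07, 0.998, 0.001]
contact_force: [-0.1, -1.1, -0.9]
grip_width: 0.0435
grasp_force: 30.0
```

>>> move_arm(
  plan=[
    [[0.6,-2,0,0],[1.6,-5,0,0],[2.6,-8.3,0,0],[3.7,-11.7,0,0],[4.7,-15,0,0],[5.7,-18.3,0,0],[6.8,-21.7,0,0],[7.8,-25,0,0]],
  ],
)

```text
t: 10.87
position: [0.5162, 0.0903, 0.133]
tcp_rot: [-0.001, -0.07, 0.998, -0.0]
contact_force: [1.1, 0.0, -1.1]
grip_width: 0.0434
grasp_force: 30.0
```

>>> move_arm(
  plan=[
    [[0.8,-2.5,0,0],[1.7,-5.5,0,0],[2.6,-8.5,0,0],[3.3,-10.5,0,0],[3.6,-11.5,0,0],[3.6,-11.5,0,0],[3.6,-11.5,0,0]],
  ],
)

```text
t: 11.45
position: [0.5521, -0.0223, 0.1336]
tcp_rot: [-0.001, -0.069, 0.998, 0.0]
contact_force: [1.0, 0.8, -1.0]
grip_width: 0.0432
grasp_force: 30.0
```

>>> move_arm(
  plan=[
    [[0.3,-0.6,0,0],[0.5,-1.1,-0.5,0],[0.5,-1.1,-2,0],[0.5,-1.1,-3.5,0],[0.5,-1.1,-4.5,0],[0.5,-1.1,-4.8,0],[0.5,-1.1,-4.8,0],[0.5,-1.1,-4.8,0]],
  ],
)

```text
t: 12.12
position: [0.558, -0.0337, 0.0871]
tcp_rot: [0.0, -0.07, 0.998, -0.0]
contact_force: [-0.1, 0.1, -0.2]
grip_width: 0.0435
grasp_force: 30.0
```

>>> move_arm(
  plan=[
    [[0,0,-0.1,0],[0,0,-0.1,0],[0,0,-0.1,0]],
  ],
)

```text
t: 12.37
position: [0.5579, -0.0338, 0.0861]
tcp_rot: [0.0, -0.07, 0.998, -0.0]
contact_force: [-1.3, 0.3, -0.7]
grip_width: 0.0431
grasp_force: 30.0
```

>>> move_arm(
  plan=[
    [[0,0,-0.1,0],[0,0,-0.2,0],[0,0,-0.2,0],[0,0,-0.2,0]],
  ],
)

```text
t: 12.7
position: [0.5576, -0.0338, 0.0836]
tcp_rot: [-0.0, -0.07, 0.998, 0.0]
contact_force: [-0.0, -0.4, -0.4]
grip_width: 0.0437
grasp_force: 30.0
```

>>> move_arm(
  plan=[
    [[0,0,-0.1,0],[0,0,-0.1,0],[0,0,-0.1,0]],
  ],
)

```text
t: 12.95
position: [0.5577, -0.0338, 0.0826]
tcp_rot: [-0.0, -0.07, 0.998, -0.0]
contact_force: [0.4, 0.5, -0.7]
grip_width: 0.0434
grasp_force: 30.0
```

>>> move_arm(
  plan=[
    [[0,0,-0.05,0],[0,0,-0.05,0]],
  ],
)

```text
t: 13.12
position: [0.5578, -0.0338, 0.0826]
tcp_rot: [0.0, -0.07, 0.998, -0.0]
contact_force: [-1.4, 0.0, 4.8]
grip_width: 0.0433
grasp_force: 30.0
```

>>> move_arm(
  plan=[
    [[0,0,0,0],[0,0,0,0],[0,0,0,0],[0,0,0,0],[0,0,0,0],[0,0,1.5,0],[0,0,4,0],[0,0,6,0]],
  ],
  grip=1,
)

```text
t: 13.78
position: [0.5576, -0.0338, 0.1431]
tcp_rot: [-0.0, -0.07, 0.998, 0.0]
contact_force: [0.0, -0.0, -0.2]
grip_width: 0.0925
grasp_force: 0.0
```

>>> move_arm(
  plan=[
    [[0.7,3.5,0,0],[1.5,7,0,0],[2.2,10.5,0,0],[3,14,0,0],[3.8,17.5,0,0],[4.5,21,0,0],[5.2,24,0,0],[5.2,24,0,0]],
  ],
)

```text
t: 14.45
position: [0.6096, 0.2111, 0.1416]
tcp_rot: [-0.0, -0.072, 0.997, 0.0]
contact_force: [-0.8, 0.1, -0.3]
grip_width: 0.0939
grasp_force: 0.0
```

```bash
python3 look.py tin .557 -.034 .102 .022; python3 st.py
```

```text
top [ 0.5571 -0.0322] [0.97 0.98]
side [ 0.5489 -0.0352] [0.66 1.34]
14.65 [0.6096 0.2053 0.1419] yaxis [-0.138  0.99  -0.   ] ang 1.709 zax [-0. -0. -1.] [ 0.27  0.56  1.3  -0.    1.28 -1.44] 0.09415049979237584
```

>>> move_arm(
  plan=[
    [[0,0.1,-2,0],[0,0.1,-5,0],[0,0.1,-7.5,0],[0,0.1,-9.5,0],[0,0.1,-10.5,0],[0,0.1,-10.6,0],[0,0.1,-10.6,0]],
  ],
)

```text
t: 15.23
position: [0.61, 0.2065, 0.0367]
tcp_rot: [0.0, -0.069, 0.998, 0.0]
contact_force: [-0.0, -0.3, 0.3]
grip_width: 0.0936
grasp_force: 0.0
```

>>> move_arm(
  plan=[
    [[0,0,0,0],[0,0,0,0],[0,0,0,0],[0,0,0,0],[0,0,0,0],[0,0,0,0],[0,0,0,0],[0,0,0,0]],
  ],
  grip=0,
)

```text
t: 15.9
position: [0.6098, 0.2071, 0.0364]
tcp_rot: [0.0, -0.07, 0.998, -0.0]
contact_force: [0.7, -0.7, 3.6]
grip_width: 0.0564
grasp_force: 30.0
```

>>> move_arm(
  plan=[
    [[0,0,1,0],[0,0,3,0],[0,0,6,0],[0,0,9,0],[0,0,11,0],[0,0,12,0],[0,0,12,0]],
  ],
)

```text
t: 16.48
position: [0.6103, 0.2075, 0.1586]
tcp_rot: [0.002, -0.07, 0.998, 0.0]
contact_force: [-0.5, -0.4, -1.6]
grip_width: 0.0564
grasp_force: 30.0
```

>>> move_arm(
  plan=[
    [[0.1,-2,0,0],[0.4,-5,0,0],[0.6,-8.3,0,0],[0.8,-11.7,0,0],[1,-15,0,0],[1.2,-18.3,0,0],[1.4,-21.7,0,0],[1.6,-25,0,0]],
  ],
)

```text
t: 17.15
position: [0.6248, -0.0444, 0.1541]
tcp_rot: [-0.001, -0.07, 0.998, 0.0]
contact_force: [0.9, 0.7, -1.9]
grip_width: 0.0565
grasp_force: 30.0
```

>>> move_arm(
  plan=[
    [[0.2,-2.5,0,0],[0.4,-5,0,0],[0.5,-7,0,0],[0.5,-8,0,0],[0.5,-8,0,0],[0.5,-8,0,0]],
  ],
)

```text
t: 17.65
position: [0.6303, -0.1223, 0.1551]
tcp_rot: [-0.001, -0.069, 0.998, 0.0]
contact_force: [1.0, 0.4, -1.7]
grip_width: 0.0561
grasp_force: 30.0
```

>>> move_arm(
  plan=[
    [[0.15,-0.6,0,0],[0.15,-0.6,-1.5,0],[0.15,-0.6,-4,0],[0.15,-0.6,-6.5,0],[0.15,-0.6,-8.5,0],[0.15,-0.6,-10,0],[0.15,-0.6,-10.4,0],[0.15,-0.6,-10.4,0]],
  ],
)

```text
t: 18.32
position: [0.6318, -0.1279, 0.0511]
tcp_rot: [-0.001, -0.07, 0.998, 0.0]
contact_force: [0.2, 0.8, -2.0]
grip_width: 0.0565
grasp_force: 30.0
```

>>> move_arm(
  plan=[
    [[0,0,-0.1,0],[0,0,-0.2,0],[0,0,-0.2,0]],
  ],
)

```text
t: 18.57
position: [0.6326, -0.1288, 0.0511]
tcp_rot: [0.001, -0.07, 0.998, -0.0]
contact_force: [-0.3, -0.6, -2.0]
grip_width: 0.0564
grasp_force: 30.0
```

>>> move_arm(
  plan=[
    [[0,0,-0.1,0],[0,0,-0.2,0],[0,0,-0.3,0],[0,0,-0.35,0],[0,0,-0.35,0]],
  ],
)

```text
t: 18.98
position: [0.6321, -0.1288, 0.0465]
tcp_rot: [-0.0, -0.07, 0.998, 0.0]
contact_force: [1.3, 0.4, -1.7]
grip_width: 0.0565
grasp_force: 30.0
```

>>> move_arm(
  plan=[
    [[0,0,-0.05,0],[0,0,-0.1,0],[0,0,-0.1,0]],
  ],
)

```text
t: 19.23
position: [0.6324, -0.1289, 0.0464]
tcp_rot: [0.0, -0.07, 0.998, -0.0]
contact_force: [-2.4, 0.2, 4.3]
grip_width: 0.0564
grasp_force: 30.0
```

Contact. Release, rise, and head to the owl.

>>> move_arm(
  plan=[
    [[0,0,0,0],[0,0,0,0],[0,0,0,0],[0,0,0,0],[0,0,2,0],[0,0,5,0],[0,0,8.5,0],[0,0,11,0]],
  ],
  grip=1,
)

```text
t: 19.9
position: [0.6325, -0.1289, 0.1584]
tcp_rot: [0.001, -0.07, 0.998, -0.0]
contact_force: [-0.0, 0.4, 0.9]
grip_width: 0.0937
grasp_force: 0.0
```

>>> move_arm(
  plan=[
    [[0,3.9,1,0],[0,7.8,1,0],[0,11.7,1,0],[0,15.6,1,0],[0,19.5,1,0],[0,23.4,1,0],[0,27.3,1,0],[0,31,1,0]],
  ],
)

```text
t: 20.57
position: [0.6318, 0.1834, 0.1657]
tcp_rot: [0.0, -0.07, 0.998, 0.0]
contact_force: [-0.3, 0.3, 0.5]
grip_width: 0.0941
grasp_force: 0.0
```

```bash
python3 look.py red .632 -.1285 .078 .0285; python3 - <<'E'
from h import *
L=[]
for n in("top","side"):
    c=robot.camera(n);b=robot.boxes_of(c,"owl")
    if b: L.append((c,b[0]["rect"]));x,r=fit(L[-1:],"owl",[.58,.35]);print(n,b[0]["p"],np.round(x,4),np.round(r,1))
    u=proj(c,[.58,.35,.06]).astype(int);f=c["frame"][u[1]-35:u[1]+35,u[0]-50:u[0]+50];cv2.imwrite(f"pics/owl_{n}.png",cv2.resize(f,None,fx=5,fy=5,interpolation=cv2.INTER_CUBIC));print(u)
print(np.round(fit(L,"owl",[.58,.35])[0],4))
cv2.imwrite("pics/owl.png",np.vstack([cv2.imread(f"pics/owl_{n}.png")[:300] for n in("top","side")]))
E
python3 st.py
```

```text
top [ 0.632 -0.128] [0.99 0.99]
side [ 0.6217 -0.1082] [0.58 0.84]
top 0.53 [0.5669 0.3661] [-2.  -2.6 19.   8.1]
[204 187]
side 0.86 [0.5834 0.3479] [ 1.   1.  -1.2 -0.9]
[297 301]
[0.5827 0.3537]
20.9667 [0.6324 0.1798 0.1657] yaxis [-0.137  0.991 -0.   ] ang 1.708 zax [ 0. -0. -1.] [ 0.22  0.57  1.23 -0.    1.34 -1.49] 0.09424274123210814
```

View pics/owl.png

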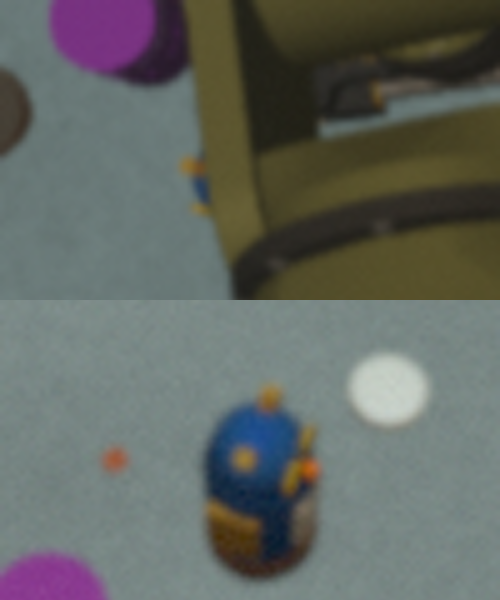

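>>> move_arm(
  plan=[
    [[-1.2,3.9,0,0],[-2.4,7.8,0,0],[-3.6,11.8,0,0],[-4.6,15,0,0],[-5.1,16.9,0,0],[-5.1,16.9,0,0]],
  ],
)

```text
t: 21.47
position: [0.58, 0.3529, 0.1655]
tcp_rot: [-0.0, -0.071, 0.997, 0.0]
contact_force: [-0.2, -0.0, -0.5]
grip_width: 0.0941
grasp_force: 0.0
```

>>> move_arm(
  plan=[
    [[0,0,-2.5,0],[0,0,-5.5,0],[0,0,-8.5,0],[0,0,-10.5,0],[0,0,-12,0],[0,0,-12.4,0],[0,0,-12.4,0]],
  ],
)

```text
t: 22.05
position: [0.5814, 0.3487, 0.0408]
tcp_rot: [-0.001, -0.069, 0.998, -0.0]
contact_force: [-0.5, -0.5, 0.4]
grip_width: 0.0942
grasp_force: 0.0
```

>>> move_arm(
  plan=[
    [[0,0,0,0],[0,0,0,0],[0,0,0,0],[0,0,0,0],[0,0,0,0],[0,0,0,0],[0,0,0,0],[0,0,0,0]],
  ],
  grip=0,
)

```text
t: 22.72
position: [0.5812, 0.3502, 0.0418]
tcp_rot: [0.0, -0.07, 0.998, 0.0]
contact_force: [-0.4, -0.1, 0.8]
grip_width: 0.0515
grasp_force: 30.0
```

>>> move_arm(
  plan=[
    [[0,0,1,0],[0,0,3,0],[0,0,6,0],[0,0,9,0],[0,0,12,0],[0,0,13,0],[0,0,13,0]],
  ],
)

```text
t: 23.3
position: [0.582, 0.3507, 0.1749]
tcp_rot: [0.002, -0.07, 0.998, 0.001]
contact_force: [0.5, -0.4, -0.8]
grip_width: 0.0517
grasp_force: 30.0
```

>>> move_arm(
  plan=[
    [[0.5,-2,0,0],[1.2,-5,0,0],[2,-8.2,0,0],[2.9,-11.4,0,0],[3.7,-14.6,0,0],[4.6,-17.8,0,0],[5.4,-21,0,0],[6.2,-24,0,0]],
  ],
)

```text
t: 23.97
position: [0.6426, 0.1083, 0.1692]
tcp_rot: [-0.002, -0.069, 0.998, -0.0]
contact_force: [1.3, 0.7, -1.0]
grip_width: 0.0516
grasp_force: 30.0
```

>>> move_arm(
  plan=[
    [[0.8,-3,0,0],[1.6,-6,0,0],[2.3,-9,0,0],[2.7,-11,0,0],[2.8,-11.5,0,0],[2.8,-11.5,0,0],[2.8,-11.5,0,0]],
  ],
)

```text
t: 24.55
position: [0.6707, -0.0041, 0.1702]
tcp_rot: [-0.001, -0.07, 0.998, 0.0]
contact_force: [0.9, 1.1, -1.2]
grip_width: 0.0516
grasp_force: 30.0
```

```bash
python3 st.py; python3 - <<'E'
from h import *
s=robot.sense()["position"];c=robot.camera("side");b=robot.boxes_of(c,"owl")
z=s[2]-.0414
P["owl"]=[(z+a,r) for a,r in P["owl"]]
for k in b[:2]:x,r=fit([(c,k["rect"])],"owl",s[:2]);print(k["p"],np.round(x,4),np.round(r,1))
cv2.imwrite("pics/hold.png",cv2.resize(c["frame"][60:260,200:420],None,fx=2.5,fy=2.5))
E
```

```text
24.55 [ 0.6707 -0.0041  0.1702] yaxis [-0.139  0.99   0.001] ang 1.71 zax [-0.002  0.    -1.   ] [-0.06  0.6   1.17  0.    1.37 -1.77] 0.05155441219861954
0.69 [0.669  0.0238] [ 1.1 -8.4 -1.3  7.6]
```

View pics/hold.png

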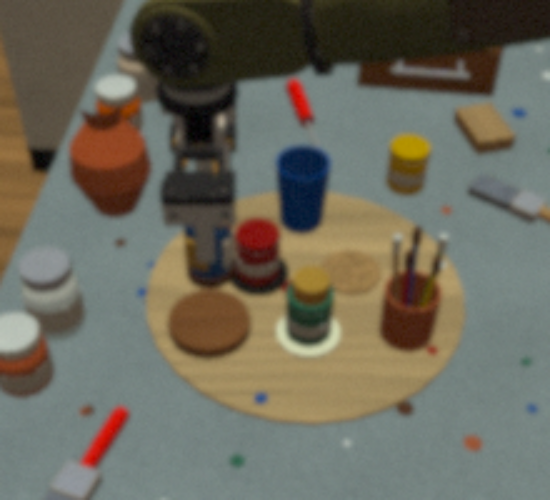

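>>> move_arm(
  plan=[
    [[0.25,-0.6,0,0],[0.5,-1.1,-0.5,0],[0.5,-1.1,-2.5,0],[0.5,-1.1,-5,0],[0.5,-1.1,-7,0],[0.5,-1.1,-8.5,0],[0.5,-1.1,-8.8,0],[0.5,-1.1,-8.8,0]],
  ],
)

```text
t: 25.32
position: [0.6758, -0.0158, 0.0825]
tcp_rot: [-0.001, -0.07, 0.998, 0.0]
contact_force: [-0.8, 0.0, -0.9]
grip_width: 0.0515
grasp_force: 30.0
```

>>> move_arm(
  plan=[
    [[0,0,0,0],[0,0,0,0]],
  ],
)

```text
t: 25.48
position: [0.6768, -0.0159, 0.085]
tcp_rot: [0.001, -0.07, 0.998, -0.0]
contact_force: [0.1, 0.4, -1.4]
grip_width: 0.0514
grasp_force: 30.0
```

>>> move_arm(
  plan=[
    [[0,0,-0.1,0],[0,0,-0.3,0],[0,0,-0.4,0],[0,0,-0.5,0],[0,0,-0.5,0]],
  ],
)

```text
t: 25.9
position: [0.6761, -0.0158, 0.0784]
tcp_rot: [-0.0, -0.07, 0.998, 0.0]
contact_force: [-0.5, 0.6, -0.8]
grip_width: 0.0515
grasp_force: 30.0
```

>>> move_arm(
  plan=[
    [[0,0,-0.1,0],[0,0,-0.15,0],[0,0,-0.15,0],[0,0,-0.15,0]],
  ],
)

```text
t: 26.23
position: [0.6763, -0.0158, 0.0778]
tcp_rot: [0.0, -0.07, 0.998, -0.0]
contact_force: [-3.0, -0.7, 5.3]
grip_width: 0.0518
grasp_force: 30.0
```

>>> move_arm(
  plan=[
    [[0,0,0,0],[0,0,0,0],[0,0,0,0],[0,0,0,0],[0,0,2,0],[0,0,5,0],[0,0,8.5,0],[0,0,11.5,0]],
  ],
  grip=1,
)

```text
t: 26.9
position: [0.6761, -0.0158, 0.1941]
tcp_rot: [0.0, -0.07, 0.998, -0.0]
contact_force: [0.2, 0.1, -0.1]
grip_width: 0.0937
grasp_force: 0.0
```

>>> move_arm(
  plan=[
    [[0,2,0,0],[-1,6,0,0],[-2,10,0,0],[-4,14,0,0],[-5,18,0,0],[-6,22,0,0],[-6,25,0,0],[-6,25,0,0]],
  ],
)

```text
t: 27.57
position: [0.6148, 0.2398, 0.192]
tcp_rot: [0.0, -0.072, 0.997, 0.0]
contact_force: [0.5, -0.1, -0.0]
grip_width: 0.094
grasp_force: 0.0
```

```bash
python3 - <<'E'
from h import *
P["owl"]=[(.036+a,r) for a,r in P["owl"]]
P["red_jar"]=P["green_jar"]=[(.01+a,r) for a,r in P["jar"]]
F=[]
for n in("top","side"):
    c=robot.camera(n)
    for l in("owl","red_jar","green_jar","tumbler"):
        for k in robot.boxes_of(c,l)[:2]:x,r=fit([(c,k["rect"])],l,[.63,-.05]);print(n,l,round(k["p"],2),np.round(x,4),np.round(r,1))
    f=c["frame"][100:300,290:480] if n=="top" else c["frame"][90:290,230:400]
    F.append(cv2.resize(f,(400,400),interpolation=cv2.INTER_CUBIC))
cv2.imwrite("pics/end.png",np.hstack(F))
E
```

```text
top owl 0.56 [ 0.6739 -0.0193] [-0.9 -1.8  0.8  2.7]
top red_jar 0.83 [ 0.6332 -0.1317] [-0.6 -1.5  0.5  1.9]
top green_jar 0.69 [ 0.5567 -0.0328] [-0.1 -0.4  0.1  0.4]
top tumbler 0.23 [ 0.441  -0.0494] [-0.5 -3.4  0.5  3.1]
side red_jar 0.52 [ 0.6125 -0.1247] [ -4.7 -12.8   5.2   2. ]
side green_jar 0.8 [0.6628 0.4324] [-0.6 -1.2  0.6  1. ]
side green_jar 0.55 [ 0.5548 -0.0279] [ 0.4  0.1 -0.4 -0.1]
```

View pics/end.png

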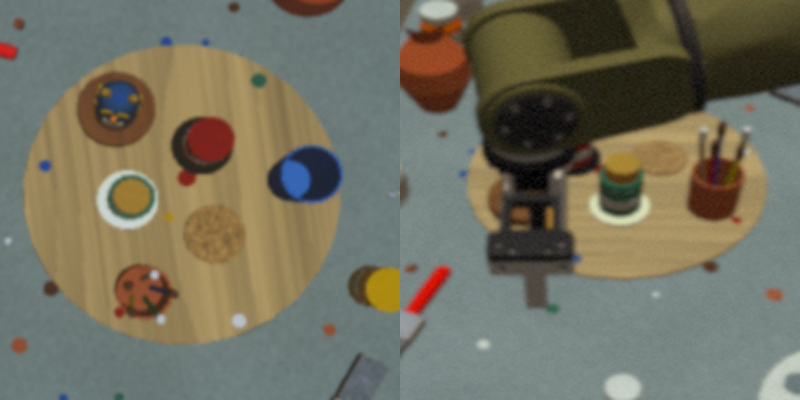

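The picture shows the owl upright in the middle of the stand (117,105), the red jar on the black coaster (205,140), and the green jar with the tin on the white coaster (130,195). The cup and the pot have not moved.

```bash
python3 -c "
from station import robot
print(robot.job_done())"
```

```text
the job is handed in; nothing more can be done
None
```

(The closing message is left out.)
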